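# Square the panel stack with the locked side fence

## Robot

A 6-joint arm with a two-finger parallel gripper is mounted at the origin on the work surface. World frame = base frame: x ahead of the robot, y to its left, z up, the work surface at z = 0. Lengths are in m, angles in rad, forces in N, time in s.
With the tool pointing down it reaches from about 0.35 to 0.725 m from the base axis. Payload 4.3 kg.
Tool frame: the origin (TCP) lies midway between the tips of the shut fingers; the grasp point (between the pads) lies 19 mm behind it; z points along the fingers, y is the line along which they close (so a half turn about z gives the same grasp; the last joint's range is limited). The gripper opens to 85 mm and grips with 20 to 120 N. Pads are 22 mm wide; open, the fingers measure 114 mm over their backs; the gripper's body (76 mm by 85 mm) begins 54 mm behind the grasp point. The pads swing forward as they close: fully open they stand 13 mm farther back than shut.
Start: joints at [1.023, 0.377, 0.081, 1.274, 0, 1.46], TCP at [0.244, 0.521, 0.193] pointing down, gripper open.
Joint ranges: [-2.72, 2.72], [-0.84, 1.66], [-1.02, 1.22], [-1.77, 2.12], [-1.37, 1.28], [-3.14, 3.14]. Speed limits (rad/s): [2.57, 2.57, 3.14, 3.14, 3.14, 3.14].

## Interface

Orientations are given as a unit quaternion [w, x, y, z].
In Python, from plant import manip gives the robot as it stands.
- The arm moves only by the shell command python3 -m inch 'ROWS' [FORCE]. ROWS is a JSON object of lists of equal length, an entry for each row: "travel": the shift along the world's x, y, z in m, a list of three; "angular": the turn, a rotation vector about the world's x, y, z in rad, a list of three; "hand": the opening, from 0 (shut) to 1 (fully open). In form: {"travel": [[x, y, z], ...], "angular": [[rx, ry, rz], ...], "hand": [hand, ...]}. A call has 1 to 20 rows; each row is the pose to reach, as a shift and turn from the pose commanded when the call began; what a row does not reach only later rows make up. A row lasts 1/12 s, in which the tool goes at most 41.7 mm and 7.16 degrees, less where a joint would pass 70% of its speed; a pose out of reach is approached as far as the arm can. A call with a gripper value outside its range is refused whole. The fingers move at their own pace and stop on an object; FORCE is the grip in N (left out, the last holds). Time passes only in rows, so rows that repeat a pose let the fingers close. It gives the time, the measured TCP pose, the force, the opening and the grip force at its end, in the units of the state.
- manip.get_obs(): the state, without advancing time (a new reading comes with each control period).
- manip.snapshot(name): name is "scene" or "top" or "wrist"; returns a dict with "image" (420x560x3 uint8, red, green, blue), "vertical_fov" (degrees; the focal length in pixels is half the picture's height over the tangent of half this angle, whatever the lens; pixels are square), "cx", "cy" (the principal point, pixels), "xyz" and "orientation" of the camera in the world; the wrist camera has in their place "tool_from_camera" (4x4, takes a point from camera to tool coordinates, whose origin is the TCP and whose axes are the flange's). Camera axes: x right, y up, looking along -z (the intrinsics and any distortion apply to the point x, -y, -z); pixel columns grow to the right and rows downward; lengths in m; the calibration is good to about 2 mm. The wrist camera is an equidistant fisheye: a pixel r from the principal point sees the ray r / f radians off the axis. A picture is of the moment at which its call begins: read the wrist's pose just before it. There is no depth.
- manip.job_done(): hands the job in; it is judged then, once.
Trained networks look in a picture, given as the dict that the camera call returned (one of the last four; its "shot" number tells which), for a name from the list of things; names that differ only in an ending like _2 or _b are one class to them, and where a whole thing is asked for, a point or a joint stands for the part that bears it (a point fixed in the world has none). Each returns a list of dicts, best first, with "p" (0 to 1); they miss things now and then, are a little off and sometimes report something else, mostly with a low value. They report only what shows in the picture. A call takes as long as a camera call. They do not tell look-alikes from the thing itself.
- manip.boxes_of(thing, picture): "pixel" ([column, row] in pixels, amid what is visible of it).
- manip.regions_of(thing, picture): "pixels" (420x560 bool, what is visible of it) and "pixel" ([column, row] in pixels, amid what is visible of it).
- manip.place_of(thing, picture): "pixel" ([column, row] in pixels: a listed point, or the origin of a listed thing).
The state is a dict: "t": time; "joints": joint angles; "joint_velocities": joint speeds; "joint_efforts": joint torques, N m; "ee_pos": TCP position; "eef_rot": TCP orientation; "ft_force": force on the tool from outside, world axes, zero at the start; "ft_torque": the same for the moment, N m; "grip_width": finger opening in m; "grasp_force": force on a finger pad.
Only numpy, scipy, OpenCV 4.12 (cv2) and the standard library are available. Lean on these libraries where they do the work, as an engineer would, in place of code of your own. Each camera call takes 0.05 s, during which the arm holds its last target. There are 200 camera calls.

## Task

Square up the stack of three painting panels in the plywood jig: loosen the lock ring by its lever, turn the wing adjuster above it clockwise until the sliding fence holds all three panels snug and square against the fixed fence with no visible play, then swing the lock ring's lever fully back to tight and let go. Move the panels only with the adjuster: do not touch the panels or the sliding fence, keep the panels stacked flat in the jig, and leave the paints, brushes and other things around undisturbed.

Things in the scene. Friction and masses are not known exactly. Their poses are not given: they have to be found in the camera images.
- jig: Plywood jig fixed on the table, base 240 mm (x -120..120) by 350 mm (y -165..185), 18 mm thick, turned by up to 17 degrees. Origin on the table; x away from the robot, y left, z up. From left to right: fixed fence, panels, sliding fence, then a steel housing at x -20, y -105 mm carrying on one vertical axis the lock ring (knurled, 72 mm diameter, z 46..60 mm) and above it the adjuster.
- stop (a point): Middle of the right face (the stop face) of the fixed aluminium fence, 18 mm above the table, at jig y = 150 mm. The fence is 180 mm long along jig x, 18 mm thick, its top 60 mm above the table.
- fence: Sliding aluminium fence, 180 mm long along jig x, 14 mm thick, top 62 mm above the table. Origin: middle of its panel-side (left) face, 18 mm above the table. Its jig y is 18 mm per rad of joint adjuster (0 to 46 mm); the clear width is 150 mm minus that: panels (110 mm) are snug at 40 mm. Past snug the drive gives by some 0.2 rad, springy; overturning a little does no harm.
- adjuster (a joint): Adjuster angle, rad, vertical axis; grows CLOCKWISE seen from above, which closes the sliding fence (0 fully open, limit 2.6). Snug at about 2.22; starts at 0.78 to 1.39. Turns with about 0.1 N m when the lock ring is loose; held by a friction brake of more than 1 N m when it is tight.
- wing (a point): Middle of the adjuster's black wing grip, on the axis shared by adjuster and lock ring, 94 mm above the table. The wing is an upright bar 70 mm long (this point's x), 14 mm wide (point y), from 74 to 108 mm above the table, on a round flange of 62 mm diameter. The point turns with the adjuster.
- lock_ring (a joint): Lock ring angle, rad: 0 = tight (end stop); grows as its lever swings ANTICLOCKWISE seen from above, which loosens; limit 1.2. The brake lets go of the adjuster above 0.35; swing to about 0.9 to work. Stays where left; takes about 0.3 N m (3 to 4 N at the lug). Starts within 0.05 of tight.
- lug (a point): Grip point of the lock ring's lever: an upright black round lug, 18 mm diameter, at the lever's end, 95 mm from the axis. This point is 80 mm above the table; lug top 95 mm, lever top 57 mm. At tight the lug lies from the axis in direction -2.75 rad of the jig frame (towards -x, a little -y) and swings towards -y as it loosens.
- panel1_mid (a point): Centre of the bottom panel of the stack: wooden painting panel with white face, 150 x 110 x 10 mm (its x, y, z; 150 mm along jig x), 0.12 kg, loose. Centre 23 mm above the table. Starts a few mm off the fixed fence and a little skewed; against that fence its centre is at jig y = 95 mm.
- panel2_mid (a point): Centre of the middle panel of the stack: wooden painting panel with white face, 150 x 110 x 10 mm (its x, y, z; 150 mm along jig x), 0.12 kg, loose. Centre 33 mm above the table. Starts a few mm off the fixed fence and a little skewed; against that fence its centre is at jig y = 95 mm.
- panel3_mid (a point): Centre of the top panel of the stack: wooden painting panel with white face, 150 x 110 x 10 mm (its x, y, z; 150 mm along jig x), 0.12 kg, loose. Centre 43 mm above the table. Starts a few mm off the fixed fence and a little skewed; against that fence its centre is at jig y = 95 mm.
- paint_jar: Bystander: white ceramic-looking paint jar, 38 mm diameter, 50 mm high, standing loose on the jig's base beyond the adjuster. Origin at its underside.
- varnish_jar: Bystander: amber glass jar, 34 mm diameter, 60 mm high, standing loose on the jig's base beyond the adjuster, left of the paint jar. Origin at its underside.
- paint_bottle: Bystander: green paint bottle, 44 mm diameter, 120 mm high, on the table right of the jig. Origin at its underside.
- glue_bottle: Bystander: white bottle with orange cap, 56 mm diameter, 150 mm high, on the table right of the jig. Origin at its underside.
- brush_cup: Bystander: white cup with three brushes in it, 80 mm diameter, 170 mm high in all, on the table right of the jig. Origin at its underside.
- bowl: Bystander: white plastic bowl, 120 mm diameter, 45 mm high, on the table left of the jig. Origin at its underside.
- brush: Bystander: flat brush lying on the table left of the jig. Origin at its underside.
- paper_roll: Bystander: paper roll standing on end, 104 mm diameter, 95 mm high, left of the jig. Origin at its underside.
Mind the look-alikes: they are no part of the job. What is shaped like the part that bears panel2_mid but black is not meant.

How it is judged:
By the outcome, as a careful person would: the job done as asked, in the order asked, and still so for the second after the job is handed in, with the robot touching nothing.
It also fails if it takes over 66 s, if anything falls off the work surface, if the arm or the gripper's body presses on something with over 40 N, if the wrist force passes 120 N, or if a joint passes its speed limit or range.

## Working session

There is one attempt and no reset: what is moved stays moved. The work goes in short steps, Python scripts to look and compute and a shell command to move; the robot and the scene stay as the last step left them, time stands still between calls to the robot, and variables do not carry over. Pictures are saved under pics/ and viewed, at most 10 in all, crops included, and the job is handed in when it is done.

```bash
mkdir -p pics; ls; cat > h.py <<'E'
import numpy as np, cv2
from scipy.spatial.transform import Rotation as R
from plant import manip
def rot(q): return R.from_quat([q[1],q[2],q[3],q[0]])
def ray(pic,px,obs=None):
    f=210/np.tan(np.radians(pic["vertical_fov"])/2)
    d=np.array([px[0]-pic["cx"],px[1]-pic["cy"]],float)
    if "tool_from_camera" in pic:
        r=np.hypot(*d); a=r/f; s=np.sin(a)/max(r,1e-9)
        v=np.array([d[0]*s,-d[1]*s,-np.cos(a)])
        T=np.array(pic["tool_from_camera"]); Rt=rot(obs["eef_rot"]).as_matrix()
        return Rt@T[:3,3]+np.array(obs["ee_pos"]), Rt@T[:3,:3]@v
    v=np.array([d[0]/f,-d[1]/f,-1])
    return np.array(pic["xyz"]), rot(pic["orientation"]).as_matrix()@v
def at(pic,px,z,obs=None):
    o,v=ray(pic,px,obs); return o+v*(z-o[2])/v[2]
def save(pic,n): cv2.imwrite(f"pics/{n}.png",pic["image"][:,:,::-1])
Z=dict(stop=.018,fence=.018,wing=.094,lug=.080,panel1_mid=.023,panel2_mid=.033,panel3_mid=.043,jig=0,paint_jar=.018,varnish_jar=.018,paint_bottle=0,glue_bottle=0,brush_cup=0)
def look(cams=("top","scene"),names=Z):
    for c in cams:
        o=manip.get_obs(); p=manip.snapshot(c)
        save(p,c+"%d"%p["shot"]); print(c,p["shot"],{k:v for k,v in p.items() if k in("xyz","orientation","vertical_fov")})
        for n in names:
            r=manip.place_of(n,p)
            print(n,[(np.round(q["pixel"]).tolist(),round(q["p"],2),np.round(at(p,q["pixel"],Z[n],o),4).tolist()) for q in r[:3]])
E
python3 - <<'E'
from h import *
print(manip.get_obs())
look()
E
ls pics
```

```text
pics
{'t': 0.0, 'joints': array([1.02273098e+00, 3.78045294e-01, 7.96718244e-02, 1.27439298e+00,
       1.14839293e-05, 1.46048732e+00]), 'joint_velocities': array([-0.00106031,  0.00025517, -0.00175608, -0.00027258, -0.00122249,
       -0.00045349]), 'joint_efforts': array([ 4.73646969e-05, -4.63597941e+01,  2.69879240e+01,  2.06341204e-02,
        9.79986839e-05,  3.60726744e-05]), 'ee_pos': array([0.24337276, 0.52017615, 0.19158887]), 'eef_rot': array([-3.23878611e-04,  2.17134593e-01,  9.76141177e-01, -9.30313499e-04]), 'ft_force': array([-0.3640062 ,  0.29726307,  0.809687  ]), 'ft_torque': array([0.0383285 , 0.00966744, 0.07181664]), 'grasp_force': 0.0, 'grip_width': 0.0856299622876824}
top 1 {'vertical_fov': 52.62508958302815, 'xyz': array([0.22199567, 0.01132294, 1.16377445]), 'orientation': array([ 0.70690986,  0.06545081, -0.07354216, -0.70041858])}
stop [([223.0, 177.0], 0.61, [0.5441, 0.1572, 0.018])]
fence [([274.0, 182.0], 0.78, [0.5315, 0.0159, 0.018])]
wing [([316.0, 186.0], 0.86, [0.5023, -0.0961, 0.094])]
lug [([326.0, 219.0], 0.62, [0.4171, -0.1217, 0.08])]
panel1_
[... 1131 characters left out ...]
_mid []
panel2_mid [([316.0, 181.0], 0.66, [0.2929, 0.2244, 0.033]), ([388.0, 191.0], 0.63, [0.4503, 0.4072, 0.033]), ([158.0, 211.0], 0.58, [0.2133, -0.302, 0.033])]
panel3_mid [([319.0, 231.0], 0.94, [0.532, 0.0901, 0.043])]
jig [([296.0, 253.0], 0.67, [0.5436, 0.0097, -0.0])]
paint_jar [([262.0, 278.0], 0.79, [0.6072, -0.1284, 0.018])]
varnish_jar [([278.0, 278.0], 0.63, [0.6244, -0.0883, 0.018])]
paint_bottle [([144.0, 280.0], 0.7, [0.4527, -0.4082, 0.0])]
glue_bottle [([342.0, 237.0], 0.73, [0.5448, 0.1656, 0.0]), ([142.0, 320.0], 0.63, [0.5829, -0.4421, 0.0]), ([141.0, 279.0], 0.48, [0.4438, -0.4136, 0.0])]
brush_cup [([194.0, 341.0], 0.86, [0.7021, -0.3486, -0.0])]
scene2.png
top1.png
```

```bash
python3 - <<'E'
import cv2
a=cv2.imread('pics/top1.png')[110:280,150:450];b=cv2.imread('pics/scene2.png')[160:340,120:420]
cv2.imwrite('pics/c1.png',cv2.resize(a,None,fx=2.6,fy=2.6,interpolation=2))
E
```

```text
(no output)
```

View pics/c1.png

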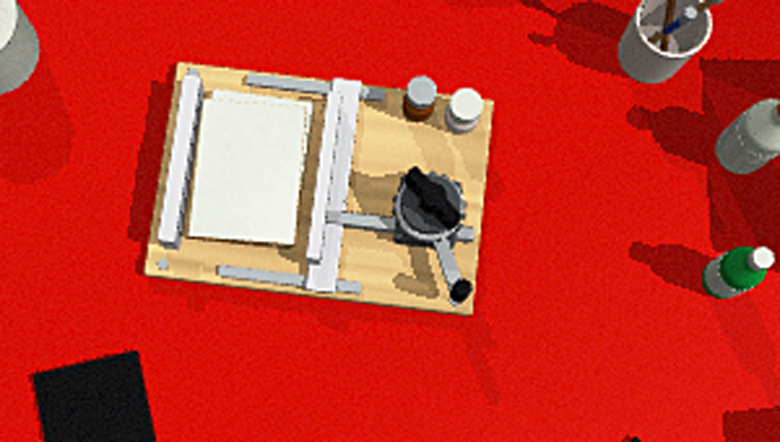

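The picture shows the jig at crop corners (180,62), (492,100), (472,313), (148,273). The wing runs from (412,175) to (458,225), the lug is at (460,290), and both jars stand beyond the adjuster. The black panel at (95,405) is a look-alike.

```bash
python3 - <<'E'
from h import *
p=manip.snapshot("top")
A=lambda x,y,z:at(p,(150+x/2.6,110+y/2.6),z)[:2]
c=[A(180,62,.018),A(492,100,.018),A(472,313,.018),A(148,273,.018)]
print(np.round(c,3), 'centre',np.mean(c,0))
TL,TR,BR,BL=c
for d in (TL-BL,TR-BR): print('yaw x',np.arctan2(d[1],d[0]))
for d in (TL-TR,BL-BR): print('yaw y',np.arctan2(d[1],d[0])-np.pi/2)
w=A(412,175,.108)-A(458,225,.108);print('wing dir',np.arctan2(w[1],w[0]), A(435,200,.108), 'lug top',A(460,287,.095))
o=manip.get_obs()
m=rot(o["eef_rot"]).as_matrix();print(m, manip.snapshot("wrist")["tool_from_camera"])
E
```

```text
[[ 0.671  0.172]
 [ 0.632 -0.169]
 [ 0.397 -0.144]
 [ 0.436  0.198]] centre [0.53382385 0.01416359]
yaw x -0.10688735996289722
yaw x -0.10858040230650069
yaw y -0.11511586935876728
yaw y -0.11441075919601462
wing dir 0.7287127122626098 [ 0.49516922 -0.09678144] lug top [ 0.41053638 -0.1219022 ]
[[-9.05689126e-01  4.23942450e-01  7.91492085e-05]
 [ 4.23942455e-01  9.05689124e-01  7.13530933e-05]
 [-4.14349722e-05  9.81784305e-05 -9.99999994e-01]] [[ 1.38524609e-04  9.55120840e-01  2.96216409e-01  7.53142399e-02]
 [ 9.99999736e-01 -3.43649260e-04  6.40416912e-04 -5.43391879e-04]
 [ 7.13470089e-04  2.96216242e-01 -9.55120636e-01 -1.80095278e-01]
 [ 0.00000000e+00  0.00000000e+00  0.00000000e+00  1.00000000e+00]]
```

```bash
python3 -m inch '{"travel":[[0.01,-0.03,0.01],[0.02,-0.065,0.02],[0.03,-0.1,0.02],[0.04,-0.135,0.02],[0.05,-0.17,0.02],[0.06,-0.205,0.02],[0.07,-0.24,0.02],[0.08,-0.275,0.02],[0.09,-0.31,0.02],[0.1,-0.345,0.02],[0.11,-0.38,0.02],[0.12,-0.415,0.02],[0.13,-0.45,0.02],[0.14,-0.485,0.02],[0.145,-0.52,0.02],[0.15,-0.555,0.02],[0.155,-0.59,0.01],[0.166,-0.62,0],[0.166,-0.645,-0.01],[0.166,-0.645,-0.01]],"angular":[[0,0,0.04],[0,0,0.08],[0,0,0.12],[0,0,0.16],[0,0,0.2],[0,0,0.24],[0,0,0.28],[0,0,0.32],[0,0,0.36],[0,0,0.4],[0,0,0.44],[0,0,0.48],[0,0,0.52],[0,0,0.56],[0,0,0.6],[0,0,0.64],[0,0,0.68],[0,0,0.717],[0,0,0.717],[0,0,0.717]],"hand":[0.5,0.5,0.5,0.5,0.5,0.5,0.5,0.5,0.5,0.5,0.5,0.5,0.5,0.5,0.5,0.5,0.5,0.5,0.5,0.5]}' 40 
python3 - <<'E'
from h import *
o=manip.get_obs();print(o['ee_pos'],o['joints'],o['ft_force'],rot(o['eef_rot']).as_matrix()[:,1])
look(("wrist","top"),["wing","lug","fence","stop","panel3_mid"])
E
```

```text
t: 3.17
ee_pos: [0.4095, -0.1279, 0.1809]
eef_rot: [-0.001, -0.137, 0.991, -0.0]
ft_force: [0.0, 0.4, -0.6]
grip_width: 0.0424
grasp_force: 0.0
[ 0.40954665 -0.12790477  0.18093054] [-0.44943412  0.0891405  -0.32316268  1.15948965 -0.00163942 -0.72341578] [ 0.04185378  0.3721936  -0.63152421] [-2.70567958e-01  9.62700710e-01 -5.69192500e-04]
wrist 5 {'vertical_fov': 65.70646984690485}
wing [([288.0, 295.0], 0.9, [0.5021, -0.0971, 0.094]), ([554.0, 344.0], 0.57, [0.5185, 0.3382, 0.094]), ([99.0, 317.0], 0.35, [0.6039, -0.2943, 0.094])]
lug [([281.0, 196.0], 0.9, [0.4128, -0.1287, 0.08])]
fence [([367.0, 305.0], 0.87, [0.5391, 0.0215, 0.018]), ([287.0, 297.0], 0.18, [0.5529, -0.0824, 0.018])]
stop []
panel3_mid []
top 6 {'vertical_fov': 52.62508958302815, 'xyz': array([0.22199567, 0.01132294, 1.16377445]), 'orientation': array([ 0.70690986,  0.06545081, -0.07354216, -0.70041858])}
wing [([318.0, 185.0], 0.76, [0.5034, -0.0988, 0.094])]
lug []
fence []
stop [([225.0, 177.0], 0.88, [0.5453, 0.1508, 0.018])]
panel3_mid [([244.0, 175.0], 0.71, [0.5431, 0.0972, 0.043]), ([277.0, 182.0], 0.16, [0.5238, 0.0068, 0.043])]
```

```bash
ls pics
```

```text
c1.png
scene2.png
top1.png
top6.png
wrist5.png
```

View wrist.

View pics/wrist5.png

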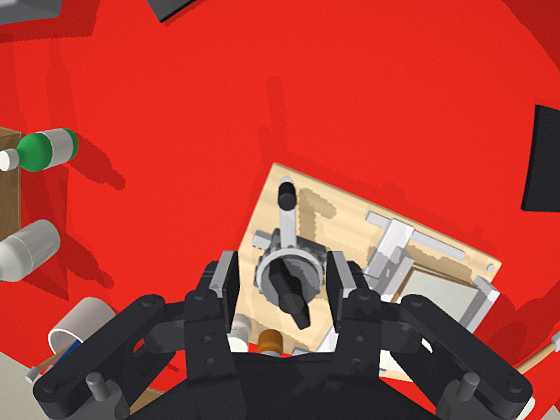

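Lug top shows at (287,187), the wing at (288,295), and the fence is clear. The finger gap lines up with the lug, so I descend and grip.

```bash
python3 -m inch '{"travel":[[0.001,0.001,-0.03],[0.001,0.001,-0.06],[0.001,0.001,-0.08],[0.001,0.001,-0.1],[0.001,0.001,-0.11],[0.001,0.001,-0.117],[0.001,0.001,-0.117],[0.001,0.001,-0.117],[0.001,0.001,-0.117],[0.001,0.001,-0.117],[0.001,0.001,-0.117],[0.001,0.001,-0.117],[0.001,0.001,-0.117]],"angular":[[0,0,0],[0,0,0],[0,0,0],[0,0,0],[0,0,0],[0,0,0],[0,0,0],[0,0,0],[0,0,0],[0,0,0],[0,0,0],[0,0,0],[0,0,0]],"hand":[0.5,0.5,0.5,0.5,0.5,0.5,0.5,0.4,0.3,0.25,0.2,0.2,0.2]}' 40
```

```text
t: 4.85
ee_pos: [0.4111, -0.1233, 0.0659]
eef_rot: [0.0, -0.139, 0.99, -0.0]
ft_force: [-0.4, -0.0, -1.5]
grip_width: 0.0165
grasp_force: 0.0
```

```bash
python3 - <<'E'
from h import *
look(("wrist",),["wing","lug"])
E
python3 -c "
import cv2;cv2.imwrite('pics/d1.png',cv2.resize(cv2.imread('pics/wrist7.png')[120:400,120:450],None,fx=2,fy=2))"
```

```text
wrist 7 {'vertical_fov': 65.70646984690485}
wing []
lug [([277.0, 249.0], 0.82, [0.4137, -0.1264, 0.08])]
```

View pics/d1.png

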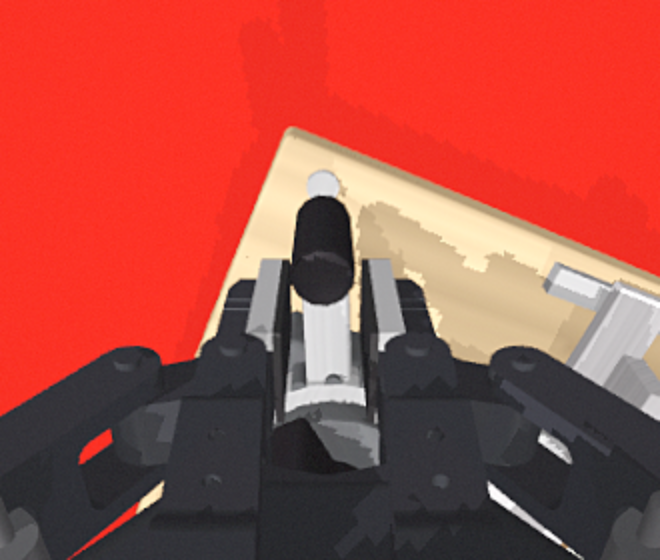

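The lug (crop 322,270) stands between the pads (crop 290 and 365) but isn't clamped yet, so I close further.

```bash
python3 -m inch '{"travel":[[0,0,0],[0,0,0],[0,0,0],[0,0,0],[0,0,0],[0,0,0]],"angular":[[0,0,0],[0,0,0],[0,0,0],[0,0,0],[0,0,0],[0,0,0]],"hand":[0.15,0.1,0.1,0.1,0.1,0.1]}' 40
```

```text
t: 5.5
ee_pos: [0.4108, -0.1232, 0.0655]
eef_rot: [-0.0, -0.139, 0.99, 0.0]
ft_force: [-0.0, -1.2, 0.2]
grip_width: 0.0086
grasp_force: 0.0
```

```bash
python3 - <<'E'
from h import *
look(("wrist",),["wing","lug"])
E
python3 -c "
import cv2;cv2.imwrite('pics/d2.png',cv2.resize(cv2.imread('pics/wrist8.png')[170:330,190:370],None,fx=3.5,fy=3.5))"
```

```text
wrist 8 {'vertical_fov': 65.70646984690485}
wing []
lug [([276.0, 249.0], 0.93, [0.4133, -0.127, 0.08])]
```

View pics/d2.png

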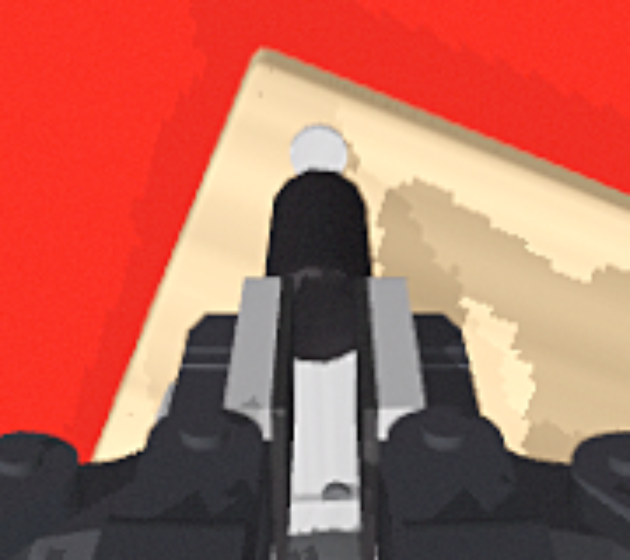

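```bash
python3 - <<'E'
from h import *
o=manip.get_obs(); p=manip.snapshot("wrist")
Rt=rot(o["eef_rot"]).as_matrix()
def T(x,y,z): return np.round((Rt.T@(at(p,(190+x/3.5,170+y/3.5),z,o)-o["ee_pos"]))*1000,1)
print('outer base',T(320,172,.057),'inner top',T(320,358,.095),'outer top',T(320,270,.095))
for z in (.066,.075,.085,.1,.12): print(z,'tip edges',[T(x,278,z) for x in(240,282,295,370)], 'lug L,R',T(268,270,z),T(370,270,z))
f=210/np.tan(np.radians(p["vertical_fov"])/2); C=np.array(p["tool_from_camera"])
for q in ([0,0,0],[0,0,-.019],[0,.0043,0],[0,-.0043,0],[.011,.0043,-.01],[-.011,.0043,-.01],[.011,.0043,-.04]):
    c=C[:3,:3].T@(np.array(q)-C[:3,3]); th=np.arccos(-c[2]/np.linalg.norm(c)); u=np.array([c[0],-c[1]])/np.hypot(c[0],c[1])
    px=np.array([p["cx"],p["cy"]])+f*th*u; print(q,px.round(), ((px-[190,170])*3.5).round())
E
```

```text
outer base [ 8.3 -1.3  8.5] inner top [ -7.9  -1.2 -29.5] outer top [  6.7  -1.2 -29.5]
0.066 tip edges [array([ -8.1, -15.2,  -0.5]), array([-8.1, -7.9, -0.5]), array([-8.1, -5.6, -0.5]), array([-8.1,  7.4, -0.5])] lug L,R [ -6.6 -10.3  -0.5] [-6.6  7.4 -0.5]
0.075 tip edges [array([ -3.9, -14.5,  -9.5]), array([-3.9, -7.5, -9.5]), array([-3.9, -5.4, -9.5]), array([-3.9,  7. , -9.5])] lug L,R [-2.4 -9.8 -9.5] [-2.4  7.  -9.5]
0.085 tip edges [array([  0.7, -13.7, -19.5]), array([  0.8,  -7.1, -19.5]), array([  0.8,  -5.1, -19.5]), array([  0.8,   6.6, -19.5])] lug L,R [  2.1  -9.3 -19.5] [  2.1   6.5 -19.5]
0.1 tip edges [array([  7.7, -12.4, -34.5]), array([  7.8,  -6.5, -34.5]), array([  7.8,  -4.7, -34.5]), array([  7.8,   5.9, -34.5])] lug L,R [  9.   -8.5 -34.5] [  9.    5.9 -34.5]
0.12 tip edges [array([ 17.1, -10.8, -54.5]), array([ 17.1,  -5.7, -54.5]), array([ 17.1,  -4.1, -54.5]), array([ 17.1,   5. , -54.5])] lug L,R [ 18.2  -7.4 -54.5] [ 18.2   5.  -54.5]
[0, 0, 0] [284. 237.] [327. 234.]
[0, 0, -0.019] [284. 250.] [328. 281.]
[0, 0.0043, 0] [291. 237.] [352. 234.]
[0, -0.0043, 0] [276. 237.] [302. 234.]
[0.011, 0.0043, -0.01] [291. 226.] [355. 195.]
[-0.011, 0.0043, -0.01] [291. 261.] [353. 318.]
[0.011, 0.0043, -0.04] [293. 248.] [360. 274.]
```

```bash
python3 -m inch '{"travel":[[0,0,0],[0,0,0],[0,0,0],[0,0,0],[0,0,0],[0,0,0],[0,0,-0.003],[0,0,-0.006],[0,0,-0.006]],"angular":[[0,0,0],[0,0,0],[0,0,0],[0,0,0],[0,0,0],[0,0,0],[0,0,0],[0,0,0],[0,0,0]],"hand":[0.3,0.5,0.5,0.5,0.5,0.5,0.5,0.5,0.5]}' 40
python3 -m inch '{"travel":[[0,0,0],[0,0,0],[0,0,0],[0,0,0],[0,0,0],[0,0,0],[0,0,0],[0,0,0]],"angular":[[0,0,0],[0,0,0],[0,0,0],[0,0,0],[0,0,0],[0,0,0],[0,0,0],[0,0,0]],"hand":[0.3,0.2,0.1,0,0,0,0,0]}' 40
```

```text
t: 6.45
ee_pos: [0.4103, -0.123, 0.0589]
eef_rot: [-0.0, -0.139, 0.99, 0.0]
ft_force: [-0.1, -0.4, 1.0]
grip_width: 0.0429
grasp_force: 0.0
t: 7.12
ee_pos: [0.4108, -0.1232, 0.0596]
eef_rot: [0.0, -0.139, 0.99, 0.0]
ft_force: [0.2, -0.3, -0.3]
grip_width: 0.0
grasp_force: 0.0
```

```bash
python3 - <<'E'
from h import *
p=manip.snapshot("scene");q=manip.snapshot("wrist")
a=cv2.resize(p["image"][150:290,190:330],None,fx=2.8,fy=2.8,interpolation=2);b=cv2.resize(q["image"][170:330,200:360],None,fx=2.45,fy=2.45,interpolation=2)
cv2.imwrite("pics/e1.png",np.hstack([a,b])[:,:,::-1])
E
```

```text
(no output)
```

View pics/e1.png

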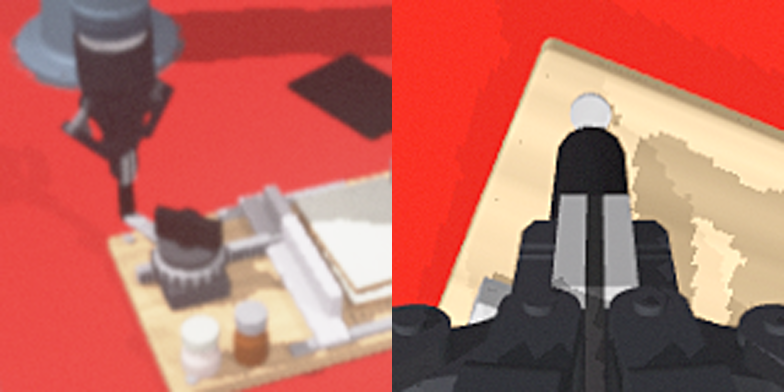

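The scene crop shows the shut fingertips at (127,185), directly above the lug at (127,203). So the real tips sit about 40 mm higher than the reported TCP. I open and descend 30 mm, then grip.

```bash
python3 -m inch '{"travel":[[0,0,0],[0,0,0],[0,0,0],[0,0,0],[0,0,0],[0,0,0],[0,0,-0.006],[0,0,-0.012],[0,0,-0.018],[0,0,-0.024],[0,0,-0.03],[0,0,-0.03],[0,0,-0.03]],"angular":[[0,0,0],[0,0,0],[0,0,0],[0,0,0],[0,0,0],[0,0,0],[0,0,0],[0,0,0],[0,0,0],[0,0,0],[0,0,0],[0,0,0],[0,0,0]],"hand":[0.3,0.5,0.5,0.5,0.5,0.5,0.5,0.5,0.5,0.5,0.5,0.5,0.5]}' 40
python3 -m inch '{"travel":[[0,0,0],[0,0,0],[0,0,0],[0,0,0],[0,0,0],[0,0,0],[0,0,0],[0,0,0]],"angular":[[0,0,0],[0,0,0],[0,0,0],[0,0,0],[0,0,0],[0,0,0],[0,0,0],[0,0,0]],"hand":[0.3,0.2,0.1,0.1,0.1,0.1,0.1,0.1]}' 40
```

```text
t: 8.3
ee_pos: [0.4101, -0.1229, 0.0289]
eef_rot: [-0.001, -0.139, 0.99, 0.0]
ft_force: [-0.8, -0.4, 0.3]
grip_width: 0.0431
grasp_force: 0.0
t: 8.97
ee_pos: [0.4111, -0.1236, 0.0299]
eef_rot: [0.0, -0.139, 0.99, -0.0]
ft_force: [-1.5, -1.1, 4.6]
grip_width: 0.0164
grasp_force: 39.1
```

Gripped. Now I swing the lever about 0.95 rad anticlockwise along its arc.

```bash
python3 -m inch '{"travel":[[0.0014,-0.0045,0],[0.0031,-0.009,0],[0.005,-0.0134,0],[0.007,-0.0176,0],[0.0093,-0.0218,0],[0.0118,-0.0258,0],[0.0145,-0.0297,0],[0.0174,-0.0335,0],[0.0205,-0.0371,0],[0.0237,-0.0406,0],[0.0271,-0.0439,0],[0.0307,-0.047,0],[0.0344,-0.0499,0],[0.0383,-0.0527,0],[0.0423,-0.0552,0],[0.0465,-0.0576,0],[0.0507,-0.0597,0],[0.055,-0.0617,0],[0.0595,-0.0634,0],[0.0595,-0.0634,0]],"angular":[[0,0,0.05],[0,0,0.1],[0,0,0.15],[0,0,0.2],[0,0,0.25],[0,0,0.3],[0,0,0.35],[0,0,0.4],[0,0,0.45],[0,0,0.5],[0,0,0.55],[0,0,0.6],[0,0,0.65],[0,0,0.7],[0,0,0.75],[0,0,0.8],[0,0,0.85],[0,0,0.9],[0,0,0.95],[0,0,0.95]],"hand":[0.1,0.1,0.1,0.1,0.1,0.1,0.1,0.1,0.1,0.1,0.1,0.1,0.1,0.1,0.1,0.1,0.1,0.1,0.1,0.1]}' 40
```

```text
t: 10.63
ee_pos: [0.4727, -0.1861, 0.0299]
eef_rot: [0.002, -0.577, 0.817, -0.0]
ft_force: [4.7, 2.6, 1.9]
grip_width: 0.0165
grasp_force: 39.2
```

```bash
python3 -m inch '{"travel":[[0,0,0],[0,0,0],[0,0,0],[0,0,0],[0,0,0.02],[0,0,0.05],[0,0,0.08],[0,0,0.1],[0.005,0.015,0.11],[0.01,0.04,0.11],[0.02,0.06,0.11],[0.03,0.08,0.11],[0.03,0.089,0.11],[0.03,0.089,0.11],[0.03,0.089,0.11]],"angular":[[0,0,0],[0,0,0],[0,0,0],[0,0,0],[0,0,0],[0,0,0],[0,0,0],[0,0,0],[0,0,-0.1],[0,0,-0.2],[0,0,-0.3],[0,0,-0.4],[0,0,-0.5],[0,0,-0.5],[0,0,-0.5]],"hand":[0.25,0.4,0.4,0.4,0.4,0.4,0.4,0.4,0.5,0.6,0.7,0.7,0.7,0.7,0.7]}' 40
python3 - <<'E'
from h import *
o=manip.get_obs();m=rot(o['eef_rot']).as_matrix();print(o['ee_pos'],'thy',np.arctan2(m[1,1],m[0,1]))
look(("wrist","top"),["wing","lug","fence","panel3_mid"])
a=cv2.imread("pics/wrist%d.png"%(manip.snapshot("top")["shot"]-2))
E
ls pics
```

```text
t: 11.88
ee_pos: [0.4997, -0.0974, 0.1393]
eef_rot: [-0.001, -0.358, 0.934, 0.0]
ft_force: [-0.9, -0.9, 0.2]
grip_width: 0.0601
grasp_force: 0.0
[ 0.49972039 -0.09740613  0.13927874] thy 2.303318760824821
wrist 12 {'vertical_fov': 65.70646984690485}
wing [([281.0, 218.0], 0.78, [0.5032, -0.096, 0.094]), ([403.0, 348.0], 0.3, [0.5244, 0.0808, 0.094])]
lug [([214.0, 104.0], 0.65, [0.4743, -0.1889, 0.08])]
fence [([340.0, 284.0], 0.8, [0.5375, 0.0204, 0.018])]
panel3_mid []
top 13 {'vertical_fov': 52.62508958302815, 'xyz': array([0.22199567, 0.01132294, 1.16377445]), 'orientation': array([ 0.70690986,  0.06545081, -0.07354216, -0.70041858])}
wing []
lug [([116.0, 220.0], 0.22, [0.41, 0.4202, 0.08])]
fence [([274.0, 183.0], 0.69, [0.5278, 0.0142, 0.018]), ([242.0, 174.0], 0.51, [0.5531, 0.1031, 0.018])]
panel3_mid [([244.0, 173.0], 0.63, [0.5479, 0.0978, 0.043]), ([117.0, 220.0], 0.16, [0.414, 0.4331, 0.043])]
c1.png
d1.png
d2.png
e1.png
scene2.png
top1.png
top13.png
top6.png
wrist12.png
wrist5.png
wrist7.png
wrist8.png
```

View pics/wrist12.png

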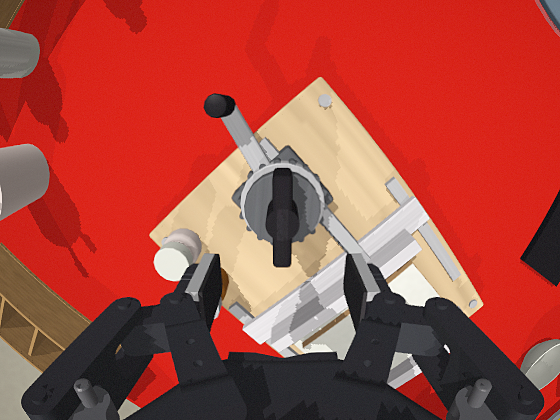

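The wing is upright at column 282 (rows 168–265), aligned with the finger gap; the jars are well clear. I descend 97 mm and grip it.

```bash
python3 -m inch '{"travel":[[0.002,0.001,-0.02],[0.002,0.001,-0.045],[0.002,0.001,-0.065],[0.002,0.001,-0.08],[0.002,0.001,-0.09],[0.002,0.001,-0.097],[0.002,0.001,-0.097],[0.002,0.001,-0.097],[0.002,0.001,-0.097],[0.002,0.001,-0.097],[0.002,0.001,-0.097],[0.002,0.001,-0.097],[0.002,0.001,-0.097],[0.002,0.001,-0.097]],"angular":[[0,0,0],[0,0,0],[0,0,0],[0,0,0],[0,0,0],[0,0,0],[0,0,0],[0,0,0],[0,0,0],[0,0,0],[0,0,0],[0,0,0],[0,0,0],[0,0,0]],"hand":[0.7,0.7,0.7,0.7,0.7,0.7,0.7,0.5,0.35,0.2,0.1,0.05,0.05,0.05]}' 60
python3 - <<'E'
from h import *
o=manip.get_obs();print(o['ft_torque'],o['joints'])
E
```

```text
t: 13.6
ee_pos: [0.5021, -0.0956, 0.0436]
eef_rot: [0.0, -0.357, 0.934, 0.001]
ft_force: [-3.4, 3.2, 4.9]
grip_width: 0.0131
grasp_force: 59.8
[ 0.62408041  0.5376201  -0.02012364] [-0.31356234  0.3479651  -0.36683848  0.85622627  0.00181907 -1.04316592]
```

```bash
python3 -m inch '{"travel":[[0,0,0],[0,0,0],[0,0,0],[0,0,0],[0,0,0],[0,0,0],[0,0,0],[0,0,0],[0,0,0],[0,0,0],[0,0,0],[0,0,0],[0,0,0],[0,0,0]],"angular":[[0,0,-0.07],[0,0,-0.15],[0,0,-0.23],[0,0,-0.31],[0,0,-0.39],[0,0,-0.47],[0,0,-0.55],[0,0,-0.63],[0,0,-0.71],[0,0,-0.79],[0,0,-0.87],[0,0,-0.95],[0,0,-1.0],[0,0,-1.0]],"hand":[0.05,0.05,0.05,0.05,0.05,0.05,0.05,0.05,0.05,0.05,0.05,0.05,0.05,0.05]}' 60
python3 - <<'E'
from h import *
o=manip.get_obs();m=rot(o['eef_rot']).as_matrix();print(o['ft_torque'],'thy',np.arctan2(m[1,1],m[0,1]))
look(("wrist","top"),["fence","panel3_mid","stop"])
E
```

```text
t: 14.77
ee_pos: [0.5017, -0.0939, 0.0436]
eef_rot: [-0.0, 0.135, 0.991, 0.002]
ft_force: [-3.5, 8.0, 8.3]
grip_width: 0.0128
grasp_force: 60.1
[ 1.26506963  0.64528614 -0.09033053] thy 1.2996884963072801
wrist 15 {'vertical_fov': 65.70646984690485}
fence [([465.0, 219.0], 0.69, [0.5382, 0.0387, 0.018])]
panel3_mid [([538.0, 216.0], 0.81, [0.5431, 0.0937, 0.043])]
stop []
top 16 {'vertical_fov': 52.62508958302815, 'xyz': array([0.22199567, 0.01132294, 1.16377445]), 'orientation': array([ 0.70690986,  0.06545081, -0.07354216, -0.70041858])}
fence [([264.0, 182.0], 0.61, [0.5295, 0.0432, 0.018])]
panel3_mid [([242.0, 176.0], 0.67, [0.5405, 0.1015, 0.043])]
stop [([222.0, 176.0], 0.82, [0.5484, 0.1593, 0.018])]
```

```bash
for i in 1; do python3 -m inch '{"travel":[[0,0,0],[0,0,0],[0,0,0],[0,0,0]],"angular":[[0,0,-0.05],[0,0,-0.1],[0,0,-0.15],[0,0,-0.15]],"hand":[0.05,0.05,0.05,0.05]}' 60 | grep force; python3 -c "
from h import *
o=manip.get_obs();m=rot(o['eef_rot']).as_matrix();print(o['ft_torque'],'thy',np.arctan2(m[1,1],m[0,1]))"; done
python3 -m inch '{"travel":[[0,0,0],[0,0,0],[0,0,0]],"angular":[[0,0,-0.04],[0,0,-0.08],[0,0,-0.08]],"hand":[0.05,0.05,0.05]}' 60 | grep force; python3 -c "
from h import *
o=manip.get_obs();m=rot(o['eef_rot']).as_matrix();print(o['ft_torque'],'thy',np.arctan2(m[1,1],m[0,1]))"
```

```text
ft_force: [-2.6, 8.9, 8.5]
grasp_force: 60.1
[ 1.43846063  0.643632   -0.0593153 ] thy 1.1499557303797212
ft_force: [-3.5, 9.2, 8.0]
grasp_force: 60.0
[ 1.48375004  0.63266095 -0.06708731] thy 1.0704328461626007
```

```bash
cat > s.sh <<'E'
python3 -c "
from h import *
o=manip.get_obs();m=rot(o['eef_rot']).as_matrix();print(o['ft_force'],o['ft_torque'],'thy',np.arctan2(m[1,1],m[0,1]))"
E
python3 -m inch '{"travel":[[0,0.001,0],[0,0.001,0],[0,0.001,0]],"angular":[[0,0,-0.04],[0,0,-0.08],[0,0,-0.08]],"hand":[0.05,0.05,0.05]}' 60 >/dev/null; sh s.sh
python3 -m inch '{"travel":[[0,0,0],[0,0,0],[0,0,0]],"angular":[[0,0,-0.04],[0,0,-0.08],[0,0,-0.08]],"hand":[0.05,0.05,0.05]}' 60 >/dev/null; sh s.sh
```

```text
[-3.05259875  7.03483397  7.51110267] [ 1.05777955  0.61265645 -0.04313845] thy 0.9899614623006451
[-2.51065959  6.36874213  7.39390791] [ 1.11031781  0.53614179 -0.04818321] thy 0.9100070298944578
```

```bash
python3 -c "
from h import *
look(('top','wrist'),['fence','panel3_mid','stop'])
"
```

```text
top 17 {'vertical_fov': 52.62508958302815, 'xyz': array([0.22199567, 0.01132294, 1.16377445]), 'orientation': array([ 0.70690986,  0.06545081, -0.07354216, -0.70041858])}
fence [([263.0, 182.0], 0.77, [0.5295, 0.0446, 0.018]), ([400.0, 127.0], 0.51, [0.6987, -0.345, 0.018])]
panel3_mid [([240.0, 173.0], 0.73, [0.5486, 0.1088, 0.043])]
stop [([224.0, 176.0], 0.81, [0.5473, 0.1548, 0.018])]
wrist 18 {'vertical_fov': 65.70646984690485}
fence [([465.0, 147.0], 0.82, [0.5385, 0.0421, 0.018]), ([380.0, 326.0], 0.43, [0.6243, -0.087, 0.018])]
panel3_mid [([539.0, 114.0], 0.91, [0.5437, 0.0991, 0.043])]
stop [([381.0, 322.0], 0.22, [0.621, -0.0842, 0.018])]
```

```bash
python3 -m inch '{"travel":[[0,0,0],[0,0,0],[0,0,0]],"angular":[[0,0,-0.03],[0,0,-0.05],[0,0,-0.05]],"hand":[0.05,0.05,0.05]}' 60 >/dev/null; sh s.sh
python3 -m inch '{"travel":[[0,0,0],[0,0,0],[0,0,0]],"angular":[[0,0,-0.03],[0,0,-0.05],[0,0,-0.05]],"hand":[0.05,0.05,0.05]}' 60 >/dev/null; sh s.sh
```

```text
[-2.9410656   6.187997    7.28590903] [1.10776279 0.58099071 0.77088625] thy 0.8630643252568442
[-3.62358348  6.64579516  7.48390826] [1.0402837  0.60287762 1.92610372] thy 0.8161920205990295
```

Torque rose sharply, from -0.05 to 1.9 N m, which means snug plus spring. I ease off slightly, release the wing and rise to check.

```bash
python3 -m inch '{"travel":[[0,0,0],[0,0,0],[0,0,0]],"angular":[[0,0,0.03],[0,0,0.05],[0,0,0.05]],"hand":[0.05,0.05,0.05]}' 60 >/dev/null; sh s.sh
python3 -m inch '{"travel":[[0,0,0],[0,0,0],[0,0,0],[0,0,0],[0,0,0],[0,0,0],[0,0,0.02],[0,0,0.05],[0,0,0.08],[0,0,0.1],[0,0,0.11],[0,0,0.11]],"angular":[[0,0,0],[0,0,0],[0,0,0],[0,0,0],[0,0,0],[0,0,0],[0,0,0],[0,0,0],[0,0,0],[0,0,0],[0,0,0],[0,0,0]],"hand":[0.15,0.2,0.3,0.5,0.6,0.6,0.6,0.6,0.6,0.6,0.6,0.6]}' 40; sh s.sh
python3 -c "
from h import *
look(('wrist',),['fence','panel3_mid','wing','lug'])
"; ls -t pics | head -1
```

```text
[-3.78419011  6.28407857  7.8301691 ] [1.04737627 0.65220144 0.79697704] thy 0.8644124315665773
t: 18.4
ee_pos: [0.5042, -0.0963, 0.1549]
eef_rot: [0.002, 0.348, 0.937, 0.0]
ft_force: [0.5, 0.2, -0.1]
grip_width: 0.0516
grasp_force: 0.0
[ 0.4773475   0.22680759 -0.1117274 ] [-0.00824469 -0.09304947 -0.00282613] thy 0.859781184536983
wrist 19 {'vertical_fov': 65.70646984690485}
fence [([410.0, 120.0], 0.76, [0.5381, 0.0446, 0.018])]
panel3_mid [([459.0, 90.0], 0.91, [0.5395, 0.0996, 0.043])]
wing [([283.0, 204.0], 0.69, [0.5035, -0.0955, 0.094])]
lug [([180.0, 237.0], 0.68, [0.4707, -0.187, 0.08]), ([373.0, 137.0], 0.22, [0.511, -0.007, 0.08])]
wrist19.png
```

View pics/wrist19.png

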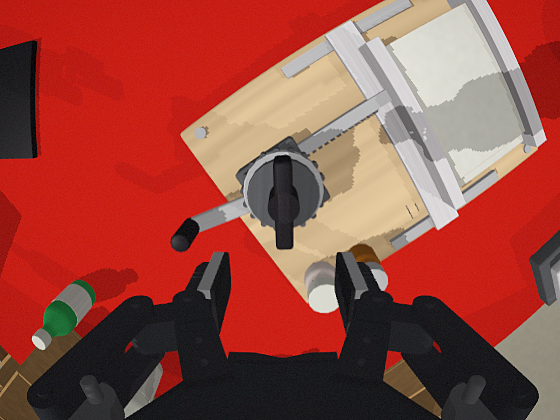

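The wrist view shows the top panel (430–540, 10–150) closed up between the two fences. The wing is upright at (283,204), the lug is at (182,237), and the jars stand undisturbed. Next I go back to the lug.

```bash
python3 -m inch '{"travel":[[0,-0.01,0],[-0.005,-0.02,0],[-0.01,-0.03,0],[-0.015,-0.04,0],[-0.02,-0.05,0],[-0.025,-0.06,0],[-0.03,-0.07,0],[-0.032,-0.08,0],[-0.032,-0.09,0],[-0.032,-0.09,0],[-0.032,-0.09,0],[-0.032,-0.09,0],[-0.032,-0.09,0],[-0.032,-0.09,0],[-0.032,-0.09,0],[-0.032,-0.09,0],[-0.032,-0.09,0],[-0.032,-0.09,0],[-0.032,-0.09,0],[-0.032,-0.09,0]],"angular":[[0,0,0.11],[0,0,0.22],[0,0,0.33],[0,0,0.44],[0,0,0.55],[0,0,0.66],[0,0,0.77],[0,0,0.88],[0,0,0.99],[0,0,1.1],[0,0,1.21],[0,0,1.32],[0,0,1.43],[0,0,1.54],[0,0,1.65],[0,0,1.76],[0,0,1.87],[0,0,1.94],[0,0,1.94],[0,0,1.94]],"hand":[0.5,0.5,0.5,0.5,0.5,0.5,0.5,0.5,0.5,0.5,0.5,0.5,0.5,0.5,0.5,0.5,0.5,0.5,0.5,0.5]}' 40; sh s.sh
python3 -c "
from h import *
look(('wrist',),['wing','lug'])
"
```

```text
t: 20.32
ee_pos: [0.4696, -0.1852, 0.1514]
eef_rot: [-0.0, -0.576, 0.818, 0.001]
ft_force: [-0.0, 0.1, 0.0]
grip_width: 0.0429
grasp_force: 0.0
[-0.03764495  0.11723224  0.00943959] [-0.0443681   0.01862014 -0.01350475] thy 2.798115784039783
wrist 20 {'vertical_fov': 65.70646984690485}
wing [([280.0, 308.0], 0.57, [0.5024, -0.0984, 0.094])]
lug [([276.0, 202.0], 0.62, [0.4746, -0.1875, 0.08])]
```

Lug is about 3–5 mm from the TCP in x. I descend with a small correction and grip.

```bash
python3 -m inch '{"travel":[[0.002,0,-0.02],[0.002,0,-0.045],[0.002,0,-0.065],[0.002,0,-0.085],[0.002,0,-0.1],[0.002,0,-0.11],[0.002,0,-0.121],[0.002,0,-0.121],[0.002,0,-0.121],[0.002,0,-0.121],[0.002,0,-0.121],[0.002,0,-0.121],[0.002,0,-0.121],[0.002,0,-0.121],[0.002,0,-0.121]],"angular":[[0,0,0],[0,0,0],[0,0,0],[0,0,0],[0,0,0],[0,0,0],[0,0,0],[0,0,0],[0,0,0],[0,0,0],[0,0,0],[0,0,0],[0,0,0],[0,0,0],[0,0,0]],"hand":[0.5,0.5,0.5,0.5,0.5,0.5,0.5,0.5,0.3,0.2,0.1,0.1,0.1,0.1,0.1]}' 40
```

```text
t: 21.72
ee_pos: [0.473, -0.186, 0.0324]
eef_rot: [0.0, -0.577, 0.817, -0.001]
ft_force: [-1.3, 0.2, 6.4]
grip_width: 0.0167
grasp_force: 39.6
```

```bash
python3 -m inch '{"travel":[[-0.0045,0.0017,0],[-0.0088,0.0037,0],[-0.013,0.0058,0],[-0.0172,0.0082,0],[-0.0212,0.0107,0],[-0.0251,0.0135,0],[-0.0288,0.0164,0],[-0.0324,0.0195,0],[-0.0358,0.0228,0],[-0.039,0.0263,0],[-0.0421,0.0299,0],[-0.045,0.0337,0],[-0.0477,0.0376,0],[-0.0502,0.0416,0],[-0.0525,0.0458,0],[-0.0545,0.05,0],[-0.0564,0.0544,0],[-0.0581,0.0589,0],[-0.0595,0.0634,0],[-0.0595,0.0634,0]],"angular":[[0,0,-0.05],[0,0,-0.1],[0,0,-0.15],[0,0,-0.2],[0,0,-0.25],[0,0,-0.3],[0,0,-0.35],[0,0,-0.4],[0,0,-0.45],[0,0,-0.5],[0,0,-0.55],[0,0,-0.6],[0,0,-0.65],[0,0,-0.7],[0,0,-0.75],[0,0,-0.8],[0,0,-0.85],[0,0,-0.9],[0,0,-0.95],[0,0,-0.95]],"hand":[0.1,0.1,0.1,0.1,0.1,0.1,0.1,0.1,0.1,0.1,0.1,0.1,0.1,0.1,0.1,0.1,0.1,0.1,0.1,0.1]}' 40; sh s.sh
python3 -m inch '{"travel":[[-0.0004,0.0015,0],[-0.0008,0.003,0],[-0.0008,0.003,0],[-0.0008,0.003,0]],"angular":[[0,0,-0.015],[0,0,-0.03],[0,0,-0.03],[0,0,-0.03]],"hand":[0.1,0.1,0.1,0.1]}' 40; sh s.sh
```

```text
t: 23.38
ee_pos: [0.4111, -0.123, 0.0323]
eef_rot: [-0.002, -0.138, 0.99, -0.001]
ft_force: [-6.7, -1.5, 11.6]
grip_width: 0.0167
grasp_force: 40.3
[-6.71092504 -1.54333399 11.60742338] [-0.32763124  1.4085266  -0.02109879] thy 1.8481660949718006
t: 23.72
ee_pos: [0.4104, -0.1208, 0.0323]
eef_rot: [-0.002, -0.124, 0.992, -0.002]
ft_force: [-7.4, -2.9, 11.6]
grip_width: 0.0165
grasp_force: 40.2
[-7.40334455 -2.90104942 11.6377328 ] [-0.67419342  1.39727788  0.09610901] thy 1.8193616206437577
```

```bash
python3 -m inch '{"travel":[[-0.0004,0.0015,0],[-0.0008,0.003,0],[-0.0008,0.003,0],[-0.0008,0.003,0]],"angular":[[0,0,-0.015],[0,0,-0.03],[0,0,-0.03],[0,0,-0.03]],"hand":[0.1,0.1,0.1,0.1]}' 40|grep pos; sh s.sh
python3 -m inch '{"travel":[[-0.0004,0.0015,0],[-0.0008,0.003,0],[-0.0008,0.003,0],[-0.0008,0.003,0]],"angular":[[0,0,0],[0,0,0],[0,0,0],[0,0,0]],"hand":[0.1,0.1,0.1,0.1]}' 40|grep pos; sh s.sh
```

```text
ee_pos: [0.4108, -0.1209, 0.0324]
[ -5.02654304 -12.46633221   5.28776349] [-2.15622815  0.99551258  0.01130016] thy 1.787872476104013
ee_pos: [0.4109, -0.121, 0.0326]
[ -3.73831914 -21.49407866  -0.36691638] [-3.65679045  0.76808993  0.03167294] thy 1.7865482911179895
```

Firm at the end stop: the lug no longer moves and the force has risen to 21 N. I release, rise and check.

```bash
python3 -m inch '{"travel":[[0,-0.003,0],[0,-0.004,0],[0,-0.004,0],[0,-0.004,0],[0,-0.004,0],[0,-0.004,0.02],[0,-0.004,0.05],[0,-0.004,0.08],[0,-0.004,0.11],[-0.02,0,0.13],[-0.04,0,0.15],[-0.04,0,0.16],[-0.04,0,0.16],[-0.04,0,0.16]],"angular":[[0,0,0],[0,0,0],[0,0,0],[0,0,0],[0,0,0],[0,0,0],[0,0,0],[0,0,0],[0,0,0],[0,0,0],[0,0,0],[0,0,0],[0,0,0],[0,0,0]],"hand":[0.1,0.2,0.35,0.5,0.5,0.5,0.5,0.5,0.5,0.5,0.5,0.5,0.5,0.5]}' 40; sh s.sh
python3 -c "
from h import *
look(('wrist','top'),['wing','lug','fence','panel3_mid','stop','paint_jar','varnish_jar'])
"; cd pics; python3 -c "
import cv2,numpy as np,glob
t=cv2.imread(sorted(glob.glob('top*.png'),key=lambda s:int(s[3:-4]))[-1])[120:240,200:350];w=cv2.imread(sorted(glob.glob('wrist*.png'),key=lambda s:int(s[5:-4]))[-1])[140:400,200:520]
cv2.imwrite('f1.png',np.hstack([cv2.resize(w,(492,400)),cv2.resize(t,(300,240))[:,:].copy() if 0 else cv2.resize(t,(300,400))]))"
```

```text
t: 25.55
ee_pos: [0.371, -0.1132, 0.1917]
eef_rot: [0.001, -0.11, 0.994, -0.0]
ft_force: [-0.7, 0.4, 0.5]
grip_width: 0.0427
grasp_force: 0.0
[-0.69902227  0.42145956  0.46208282] [ 0.00964337  0.0657523  -0.02435427] thy 1.7903240309335944
wrist 21 {'vertical_fov': 65.70646984690485}
wing [([270.0, 318.0], 0.76, [0.5057, -0.0978, 0.094]), ([230.0, 337.0], 0.21, [0.5436, -0.1346, 0.094])]
lug [([264.0, 227.0], 0.75, [0.4111, -0.123, 0.08]), ([231.0, 337.0], 0.15, [0.5547, -0.134, 0.08])]
fence [([266.0, 346.0], 0.28, [0.6153, -0.0828, 0.018])]
panel3_mid []
stop []
paint_jar [([231.0, 337.0], 0.87, [0.6106, -0.1342, 0.018]), ([548.0, 342.0], 0.47, [0.5678, 0.4712, 0.018])]
varnish_jar [([261.0, 344.0], 0.75, [0.6125, -0.091, 0.018])]
top 22 {'vertical_fov': 52.62508958302815, 'xyz': array([0.22199567, 0.01132294, 1.16377445]), 'orientation': array([ 0.70690986,  0.06545081, -0.07354216, -0.70041858])}
wing [([316.0, 187.0], 0.72, [0.4996, -0.0943, 0.094])]
lug []
fence [([264.0, 183.0], 0.86, [0.5292, 0.0434, 0.018])]
panel3_mid [([239.0, 176.0], 0.82, [0.5418, 0.1097, 0.043])]
stop [([225.0, 176.0], 0.6, [0.5461, 0.1525, 0.018])]
paint_jar [([328.0, 154.0], 0.52, [0.6146, -0.1366, 0.018])]
varnish_jar [([311.0, 150.0], 0.47, [0.6271, -0.0891, 0.018])]
```

View pics/f1.png

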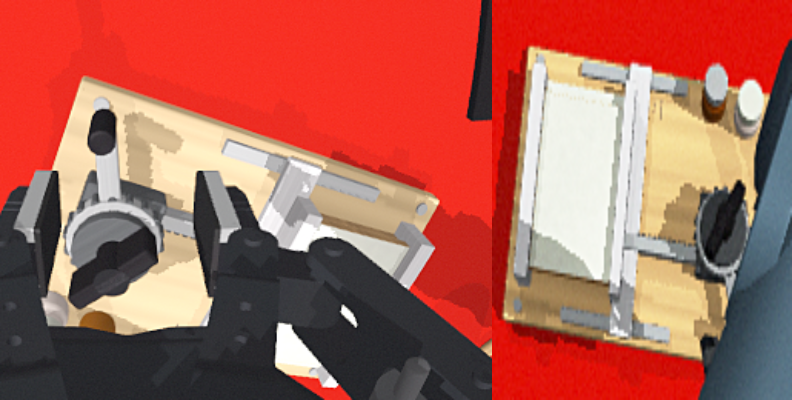

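The left part shows the lever back at tight with the lug free. The right part shows the panels flush between both fences and the jars in place. I hand in.

```bash
python3 -c "
from plant import manip
print(manip.job_done())"
```

```text
the job is handed in; nothing more can be done
None
```

Job handed in: I loosened the lock ring, turned the adjuster until the torque rose sharply at snug, swung the lever back to its end stop and released it; the last images show the panels flush between both fences and the jars in place.

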